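# Wind the bell timer past sixty, then back to the red tab

### The arm

A 6-joint arm with a two-finger parallel gripper is mounted at the origin on the work surface. World frame = base frame: x ahead of the robot, y to its left, z up, the work surface at z = 0. Lengths are in mm, angles in degrees, forces in N, time in s.
With the tool pointing down it reaches from about 325 to 850 mm from the base axis. Payload 4.4 kg.
Tool frame: the origin (TCP) lies at the very end of the fingers, on their centre line; the grasp point (between the pads) lies 19 mm behind it (grip_depth is the distance from the TCP to the grasp point, in mm); z points along the fingers, y is the direction in which the jaws open and shut (so a half turn about z gives the same grasp; the last joint's range is limited). The gripper opens to 94 mm and grips with 3 to 60 N. Pads are 16 mm wide; open, the fingers measure 119 mm over their backs; the gripper's body (75 mm by 177 mm) begins 78 mm behind the grasp point.
Start: joints at [55.949, 11.837, 88.321, -0, 79.842, -8.623], TCP at [246.9, 519.295, 205.447] pointing down, gripper open.
Joint ranges: [-156.59, 156.59], [-49.26, 127.26], [12.9, 141.05], [-63.56, 243.56], [4.71, 150.69], [-161.64, 161.64]. Speed limits (degrees/s): [159.86, 159.86, 180, 180, 180, 180].

### API

Orientations are given as a 3x3 rotation matrix whose columns are the frame's x, y, z axes.
In Python, from workcell import state, camera, calibration, job_done, grip_depth gives the robot as it stands. The module is installed in compiled form; this text tells all that it offers.
- The arm moves only by the tool carry_out, never from a script. Its argument "increments" is a list of rows, each a list of 3 entries, a list of its own where there are three numbers: the shift along the tool's x, y, z in mm, then the turn, a rotation vector about the tool's x, y, z in degrees, then the finger opening in mm, from 0 to 94. In form: [[[dx, dy, dz], [ax, ay, az], grip], ...]. A call has 1 to 8 rows; each row shifts and turns the commanded pose from where the row before left it, along the tool's axes as they then stand; what a row does not reach is not made up. A row lasts 1/8 s, in which the tool goes at most 62.5 mm and 10.7 degrees, less where a joint would pass 70% of its speed; a pose out of reach is approached as far as the arm can. A call is refused whole if a number of a shift passes 62.5 or a number of a turn 10.7, either way. A call with a gripper value outside its range is refused whole. The fingers move at their own pace and stop on an object; "grip_force" is the grip in N (left out, the last holds). Time passes only in rows, so rows that do not move let the fingers close. It gives the time, the measured TCP pose, the force and the opening at its end, in the units of the state.
- state(): the state, without advancing time (a new reading comes with each control period).
- camera(name): name is "side" or "top" or "wrist"; returns the picture (400x640x3 uint8, red, green, blue); there is no depth.
- calibration(name): a dict with "intrinsics" (3x3 intrinsics, pixels), "distortion" ([k1, k2, p1, p2, k3] as OpenCV has them; the pictures are not rectified), "R" (3x3) and "t" (3): a world point X has camera coordinates R X + t; the wrist camera has in their place "T_tool_cam" (4x4, takes a point from camera to tool coordinates, whose origin is the TCP and whose axes are the flange's). Camera axes: x right, y down, z forward; pixel columns grow to the right and rows downward; lengths in mm; the calibration is good to about 2 mm. A picture is of the moment at which its call begins: read the wrist's pose just before it. calibration takes no time and is no camera call.
- job_done(): hands the job in, once; it reports no verdict.
The state is a dict: "clock": time; "qpos": joint angles; "qvel": joint speeds; "joint_efforts": joint torques, N m; "tcp_pos": TCP position; "tcp_rot": TCP orientation; "contact_force": force on the tool from outside, world axes, zero at the start; "ft_torque": the same for the moment, N m; "finger_gap": opening from 0.0 (shut) to 1.0 (fully open).
Only numpy, scipy, OpenCV 4.12 (cv2) and the standard library are available. Lean on these libraries where they do the work, as an engineer would, in place of code of your own. Each camera call takes 0.05 s, during which the arm holds its last target.

### The job

Set the bell timer on the walnut board for the loaf: push its green knob down until it seats and, keeping it pressed firmly but not hard, twist it clockwise until the pointer is clearly past the yellow sixty-minute top mark, then twist it back down until the pointer stands at the red tab on the rim, and let go. The timer is light and its dial is stiff, so without enough pressure it skids round with the knob; it must stay where it stands. Do not disturb the other things.

Things in the scene. Friction and masses are not known exactly. Their poses are not given: they have to be found in the camera images.
- timer: The bell timer, loose on the board: round cream housing 88 mm across, flat top 30 mm above its origin, scale of black ticks every 5 minutes. Origin: centre of its underside; z, up, is the dial's axis. On top: a steel pointer disc (58 mm across, top at 36 mm), above it the green knob that turns it. Mass 0.31 to 0.42 kg in all. The parts that turn stay where they are left.
- knob_axis (a point): On the dial's axis, 50 mm above the timer's origin. Green knob: disc 51 mm across, 8 mm thick, carrying an upright bar 46 long, 12 thick, 38 mm tall, along the pointer's direction. The foot of the bar starts anywhere 50 to 66 mm above the timer's origin: the seat's height differs by 7 mm from start to start and the knob sits 0 to 9 mm above it; neither is measured. Sliding takes 1.5 N; it stays down.
- feet (a point): Centre of the timer's underside; four rubber feet at 36 mm radius, friction 0.5 to 0.7. Turning the dial takes 0.17 N m; the feet hold that only with the seated knob pressed by 7 N or more (12 N is comfortable), else the timer skids. A spring under the seat gives 2 N at once, then 3.5 N per mm, 5 mm travel (19 N), then solid. More than 28 N on the board (weight 3 to 4 N included) is too hard.
- top_mark (a point): The broad yellow 60-minute top mark on the housing's top, 37.5 mm from the dial's axis, where joint dial reads 5.236. Clearly past it means a reading of 5.29 or more; a hard stop comes at 5.585 (pushing on there makes the timer skid).
- dial (a joint): Angle of pointer and knob in the timer, rad: 0 = no minutes, pointer along the timer's +x axis; grows clockwise seen from above (pointer direction = the timer's yaw minus this value). 5 minutes are 0.436 rad. Starts between 2.9 and 3.8.
- tab (a joint): Place of the red tab on the rim, on the same scale and sense as joint dial (rad), between 3.4 and 4.4: where the pointer must end, within about one minute. It is stiff; leave it alone.
- pointer (a point): End of the black pointer: 36 mm from the dial's axis, 34 mm above the timer's origin; its x axis points outwards along the pointer.
- tab_mark (a point): Point of the scale just inside the red tab (a red clip 4 mm wide on the rim): 36 mm from the dial's axis, 34 mm above the timer's origin; its x axis points outwards to the tab.
- board: Walnut cutting board, 360 x 740 x 30 mm, fixed on the counter. Origin: centre of its underside; its top is 30 mm higher.
- oven: Blue enamel Dutch oven with its lid on, 218 mm across, 162 mm tall with its steel knob, two side handles 270 mm over all; stands on the board beside the timer. Origin: centre of its underside. Bystander.
- banneton: Round cane proving basket upside down on the board, 206 mm across, 84 mm tall. Origin: centre of its underside. Bystander.
- jar: Empty glass jar with glass lid, rubber ring and steel clamps, 92 mm across, 112 mm tall. Origin: centre of its underside. Bystander.
- spatula: Silicone spatula with wooden handle, 240 mm long, lying flat on the board. Origin: centre of its underside. Bystander.
- salt: Marble salt cellar with wooden lid, 88 mm across, 75 mm tall, on the counter beside the board. Origin: centre of its underside. Bystander.
- scraper: Steel dough scraper with wooden grip, 76 x 130 x 18 mm, lying on the counter beside the board. Origin: centre of its underside. Bystander.
There are look-alikes about, which are no part of the job. Leave any pink or purple look-alike of the timer alone.

How it is judged (in metres and radians):
On the way, in this order (a step that is already met when the one before it is completed fails the run):
1. the pointer is twisted clearly past the yellow top mark (60 minutes) (value of joint dial above 5.285 rad), for 0.1 s.
2. the pointer is twisted back down to the red tab, within about one minute (horizontal distance between pointer and tab_mark below 0.0035 m), for 0.2 s.
At the end, for the whole second after the job is handed in: The pointer stands within 3.5 mm (about one minute) of the red tab and is still; the timer stands flat, within 15 mm of where it stood and not skidded round (the mark at the tab within 15 mm of its start), at rest and released (horizontal distance between pointer and tab_mark below 0.0035 m and velocity of joint dial between -0.05 and 0.05 rad/s and distance of each of tab_mark, timer from where it was at the start of the episode below 0.015 m and angle between timer's own z axis and vertical below 0.05 rad and linear speed of timer below 0.01 m/s); the robot touches nothing.
It fails at once if the timer skidded or turned on the board (its body or the mark at the tab moved more than 15 mm) (distance of any of tab_mark, timer from where it was at the start of the episode above 0.015 m).
It fails at once if the timer was pressed on the board with more than 28 N (contact force between timer and board above 28 N).
It fails at once if the timer was tipped (angle between timer's own z axis and vertical above 0.12 rad).
It fails at once if a bystander was moved more than 20 mm (distance of any of oven, banneton, jar, spatula, salt, scraper from where it was at the start of the episode above 0.02 m).
It also fails if it takes over 72 s, if anything falls off the work surface, if the arm or the gripper's body presses on something with over 40 N, if the wrist force passes 120 N, or if a joint passes its speed limit or range.

## Working session

There is one attempt and no reset: what is moved stays moved. The work goes in short steps, Python scripts to look and compute and a tool call to move; the robot and the scene stay as the last step left them, time stands still between calls to the robot, and variables do not carry over. Pictures are saved under pics/ and viewed, and the job is handed in when it is done.

Besides the shell and the picture viewer there is one more tool, called in YAML: its name, and indented under it one key for each argument. carry_out: Moves the arm, as the interface text tells. Its arguments: {"type":"object","properties":{"increments":{"type":"array"},"grip_force":{"type":"number"}},"required":["increments"]}

```bash
mkdir -p pics; python3 - <<'E'
from workcell import *
import cv2,numpy as np
s=state()
for k,v in s.items(): print(k,np.round(v,3).tolist())
print(grip_depth if not callable(grip_depth) else grip_depth())
for n in ["side","top","wrist"]:
    im=camera(n); cv2.imwrite(f"pics/{n}0.png",im[:,:,::-1])
    c=calibration(n)
    for k,v in c.items(): print(n,k,np.round(v,4).tolist())
E
```

```text
clock 0.0
qpos [55.948, 11.885, 88.403, -0.002, 79.841, -8.623]
qvel [-0.01, -0.002, 0.098, -0.006, 0.178, -0.083]
joint_efforts [0.0, -37.089, -28.141, 0.07, 0.036, -0.0]
tcp_pos [246.468, 518.616, 204.293]
tcp_rot [[-0.903, 0.429, -0.001], [0.429, 0.903, -0.002], [0.0, -0.002, -1.0]]
contact_force [0.106, 0.096, -0.075]
ft_torque [-0.008, 0.044, -0.012]
finger_gap 1.004
18.8
side intrinsics [[390.9584, 0.0, 323.2579], [0.0, 390.9584, 197.8098], [0.0, 0.0, 1.0]]
side distortion [-0.0538, 0.0, 0.0, 0.0, 0.0]
side R [[0.9441, -0.3298, -0.0032], [-0.184, -0.5185, -0.8351], [0.2737, 0.789, -0.5501]]
side t [-517.1052, 179.9821, 1260.2152]
top intrinsics [[381.2225, 0.0, 325.6083], [0.0, 381.2225, 190.428], [0.0, 0.0, 1.0]]
top distortion [-0.0256, 0.0, 0.0, 0.0, 0.0]
top R [[0.0066, -1.0, 0.007], [-0.9912, -0.0074, -0.1324], [0.1325, -0.0061, -0.9912]]
top t [-12.9101, 562.9626, 1312.285]
wrist intrinsics [[319.4451, 0.0, 322.27], [0.0, 319.4451, 198.0803], [0.0, 0.0, 1.0]]
wrist distortion [-0.0011, 0.0, 0.0, 0.0, 0.0]
wrist T_tool_cam [[0.0004, -0.9728, -0.2315, 66.1551], [1.0, 0.0005, -0.0004, -0.3149], [0.0005, -0.2315, 0.9728, -179.6241], [0.0, 0.0, 0.0, 1.0]]
```

View pics/top0.png

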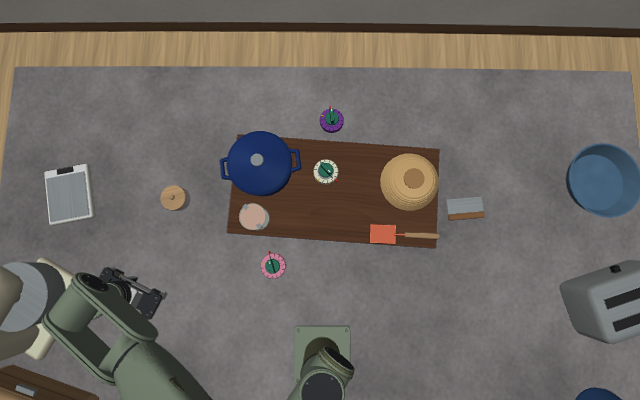

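View pics/side0.png

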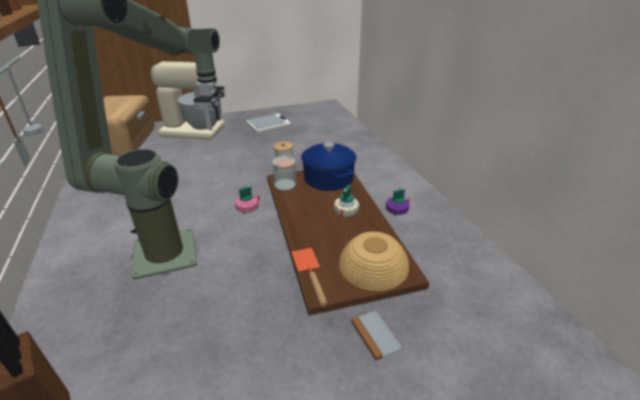

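View pics/wrist0.png

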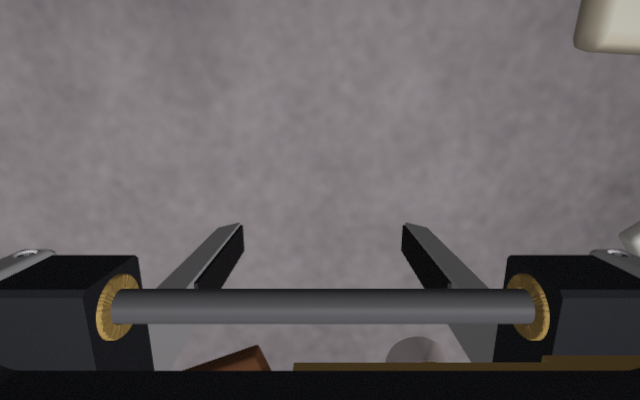

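Top picture: three candidates, cream timer on walnut at (325,171), pink one (273,265) and purple one (331,120). I choose the cream one on the board; next a close crop and position.

```bash
cat > h.py <<'E'
from workcell import *
import cv2,numpy as np
def undist(n,uv):
    c=calibration(n);K=np.array(c["intrinsics"]);d=np.array(c["distortion"])
    p=cv2.undistortPoints(np.array(uv,float).reshape(-1,1,2),K,d).reshape(-1,2)
    return np.c_[p,np.ones(len(p))]
def pose(n,s=None):
    c=calibration(n)
    if n!="wrist": 
        R=np.array(c["R"]);t=np.array(c["t"]);return R,t
    T=np.array(c["T_tool_cam"]);Rt=np.array(s["tcp_rot"]);p=np.array(s["tcp_pos"])
    Rw=Rt@T[:3,:3];o=Rt@T[:3,3]+p
    return Rw.T,-Rw.T@o
def ray(n,uv,z,s=None):
    R,t=pose(n,s);o=-R.T@t;d=undist(n,uv)@R
    return o+d*((z-o[2])/d[:,2])[:,None]
def proj(n,X,s=None):
    R,t=pose(n,s);c=calibration(n)
    return cv2.projectPoints(np.array(X,float).reshape(-1,1,3),cv2.Rodrigues(R)[0],t,np.array(c["intrinsics"]),np.array(c["distortion"]))[0].reshape(-1,2)
E
python3 - <<'E'
from h import *
im=cv2.imread("pics/top0.png");cv2.imwrite("pics/topc.png",cv2.resize(im[140:200,280:370],None,fx=8,fy=8,interpolation=cv2.INTER_CUBIC))
im=cv2.imread("pics/side0.png");cv2.imwrite("pics/sidec.png",cv2.resize(im[170:230,310:390],None,fx=8,fy=8,interpolation=cv2.INTER_CUBIC))
print(ray("top",[[325.5,171.5],[257,159],[409,180],[220,168],[300,160]],60))
E
```

```text
[[ 626.94828123   -7.98591472   60.        ]
 [ 669.78636123  233.34944738   60.        ]
 [ 599.08559981 -300.73511768   60.        ]
 [ 636.64221825  362.29232251   60.        ]
 [ 667.34303455   81.99056178   60.        ]]
```

View pics/topc.png

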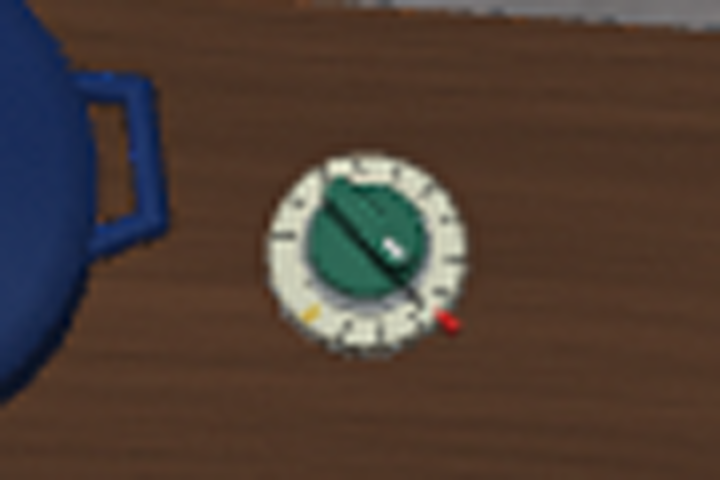

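View pics/sidec.png

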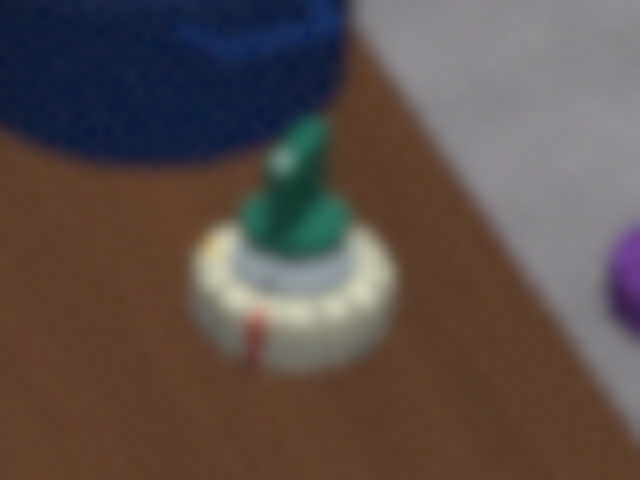

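Top crop confirms: cream housing, red tab at about top pixel (336,180), yellow mark (319,179), pointer just clockwise of/near the tab around (332,178). Moving over it.

carry_out:
  increments:
    - [[-51.8,-28.4,-4],[0,0,0],94]
    - [[-51.8,-28.4,-4],[0,0,0],94]
    - [[-51.8,-28.4,-4],[0,0,0],94]
    - [[-51.8,-28.4,-4],[0,0,0],94]
    - [[-51.8,-28.4,-4],[0,0,0],94]
    - [[-51.8,-28.4,-4],[0,0,0],94]
    - [[-51.8,-28.4,-4],[0,0,0],94]
    - [[-51.8,-28.4,-4],[0,0,0],94]

```text
clock: 1.15
tcp_pos: [524.3, 134.5, 237.4]
tcp_rot: [[-0.903, 0.43, -0.0], [0.43, 0.903, 0.0], [0.0, 0.0, -1.0]]
contact_force: [0.3, 0.4, -0.4]
finger_gap: 0.999
```

carry_out:
  increments:
    - [[-51.8,-28.4,0],[0,0,0],94]
    - [[-51.8,-28.4,0],[0,0,0],94]
    - [[-51.8,-28.4,0],[0,0,0],94]
    - [[0,0,0],[0,0,-9.5],94]
    - [[0,0,0],[0,0,-9.5],94]
    - [[0,0,0],[0,0,-9.5],94]
    - [[0,0,0],[0,0,-9.5],94]
    - [[0,0,0],[0,0,-9.5],94]

```text
clock: 2.15
tcp_pos: [627.0, -7.5, 236.8]
tcp_rot: [[-0.925, -0.381, -0.001], [-0.381, 0.925, 0.0], [0.001, 0.001, -1.0]]
contact_force: [0.2, -0.0, 0.1]
finger_gap: 0.999
```

carry_out:
  increments:
    - [[0,0,0],[0,0,-9.5],94]
    - [[0,0,0],[0,0,-9.5],94]
    - [[0,0,0],[0,0,0],94]
    - [[0,0,0],[0,0,0],94]

```text
clock: 2.65
tcp_pos: [627.2, -7.5, 237.2]
tcp_rot: [[-0.755, -0.655, -0.001], [-0.655, 0.755, 0.0], [0.0, 0.0, -1.0]]
contact_force: [-0.1, 1.1, 0.3]
finger_gap: 1.002
```

```bash
python3 - <<'E'
from h import *
s=state(); print(s["clock"],np.round(s["tcp_pos"],1),np.round(s["tcp_rot"],3).tolist(),np.round(s["contact_force"],2),np.round(s["qpos"],1))
im=camera("wrist");cv2.imwrite("pics/w1.png",im[:,:,::-1])
np.save("s1.npy",s,allow_pickle=True)
cv2.imwrite("pics/w1c.png",cv2.resize(im[80:280,200:440,::-1],None,fx=3,fy=3,interpolation=cv2.INTER_CUBIC))
E
```

```text
2.65 [627.2  -7.5 237.2] [[-0.755, -0.655, -0.001], [-0.655, 0.755, 0.0], [0.0, 0.0, -1.0]] [-0.09  1.07  0.27] [  -8.6   16.9   78.3    0.    84.8 -139.5]
```

View pics/w1c.png

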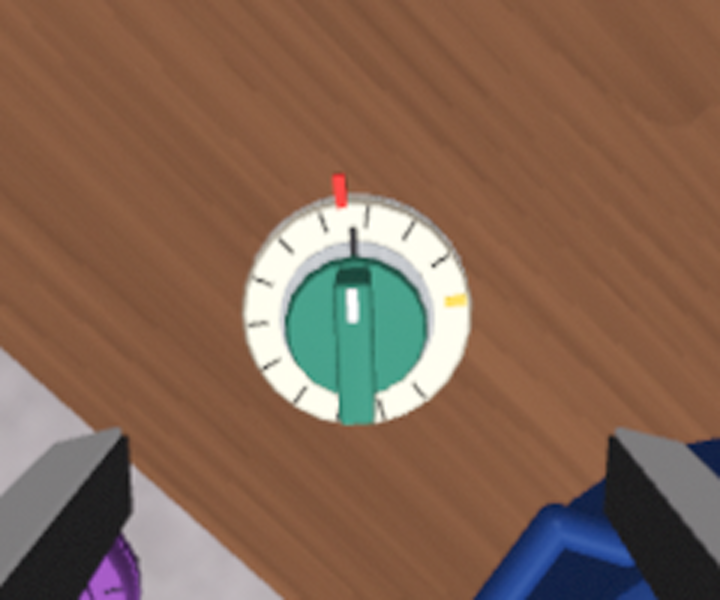

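```bash
python3 - <<'E'
from h import *
s=np.load("s1.npy",allow_pickle=True).item()
im=cv2.imread("pics/w1.png").astype(int)
b,g,r=im[...,0],im[...,1],im[...,2]
def rep(n,m):
    m=m.copy(); 
    sub=np.zeros_like(m);sub[120:250,260:380]=m[120:250,260:380]
    v,u=np.nonzero(sub);return np.c_[u,v]
cream=rep("c",(r>200)&(g>200)&(b>180))
red=rep("r",(r>180)&(g<90)&(b<90))
yel=rep("y",(r>190)&(g>150)&(b<120))
hull=cv2.convexHull(cream.astype(np.int32)).reshape(-1,2)
W=ray("wrist",hull,60,s)
A=np.c_[2*W[:,:2],np.ones(len(W))];x=np.linalg.lstsq(A,(W[:,:2]**2).sum(1),rcond=None)[0]
c=x[:2];R=np.sqrt(x[2]+c@c);print("centre",c,"R",R,"res",np.std(np.hypot(*(W[:,:2]-c).T)))
def ang(p): d=p[:2]-c; return np.degrees(np.arctan2(d[1],d[0])),np.hypot(*d)
Y=ray("wrist",[yel.mean(0)],60,s)[0];T=ray("wrist",[red.mean(0)],61,s)[0]
print(red.mean(0),len(red),yel.mean(0),len(yel))
P=ray("wrist",[[200+353/3,80+237/3]],65,s)[0]
print("yel",ang(Y),"tab",ang(T),"ptr",ang(P))
yaw=ang(Y)[0]+300
print("yaw",yaw%360,"dial",np.radians((yaw-ang(P)[0])%360),"tab",np.radians((yaw-ang(T)[0])%360))
print("tool x angle",np.degrees(np.arctan2(s["tcp_rot"][1][0],s["tcp_rot"][0][0])))
# knob bar top ends for height: bar ends crop
E
```

```text
centre [632.45858277  -9.38648217] R 42.18497396788872 res 0.19466585512586956
[312.725 142.55 ] 40 [351.         179.69230769] 13
yel (np.float64(140.53869305221212), np.float64(37.330904201609904)) tab (np.float64(-131.6239563415531), np.float64(48.196443762962424)) ptr (np.float64(-137.53830554422206), np.float64(30.186074935544365))
yaw 80.53869305221212 dial 3.8061616483748284 tab 3.702936781675555
tool x angle -139.0602410382667
```

carry_out:
  increments:
    - [[-2.8,-4.9,30],[0,0,-1.5],40]
    - [[0,0,30],[0,0,0],40]
    - [[0,0,25],[0,0,0],40]
    - [[0,0,0],[0,0,0],40]
    - [[0,0,0],[0,0,0],40]

```text
clock: 3.32
tcp_pos: [633.5, -9.5, 153.6]
tcp_rot: [[-0.737, -0.676, 0.002], [-0.676, 0.737, -0.0], [-0.001, -0.001, -1.0]]
contact_force: [0.2, 0.3, 1.0]
finger_gap: 0.503
```

```bash
python3 - <<'E'
from h import *
s=state(); print(s["clock"],np.round(s["tcp_pos"],1),np.round(s["contact_force"],2),s["finger_gap"])
im=camera("wrist");cv2.imwrite("pics/w2.png",im[:,:,::-1])
np.save("s2.npy",s,allow_pickle=True)
cv2.imwrite("pics/w2c.png",cv2.resize(im[180:380,220:420,::-1],None,fx=3,fy=3,interpolation=cv2.INTER_CUBIC))
E
```

```text
3.325 [633.5  -9.5 153.6] [0.22 0.27 1.01] 0.5025710249068214
```

View pics/w2.png

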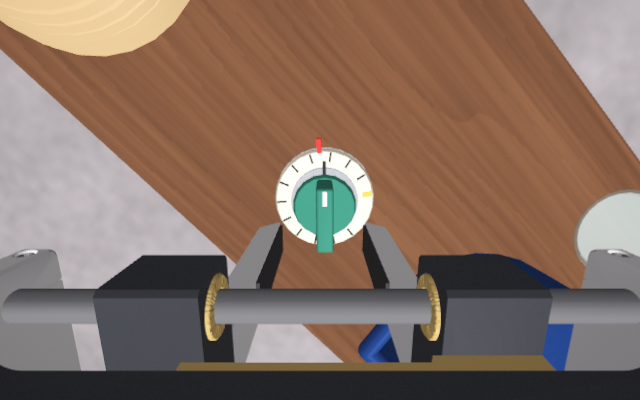

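View pics/w2c.png

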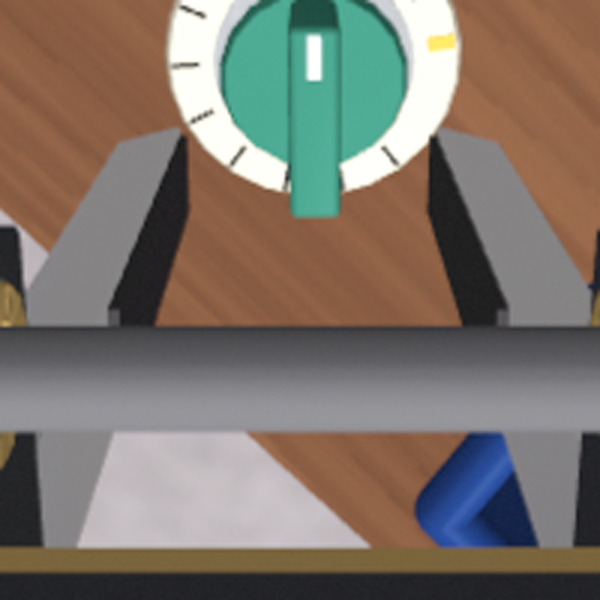

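```bash
cat >> h.py <<'E'
def measure(fn,s,win):
    im=cv2.imread(fn).astype(int);b,g,r=im[...,0],im[...,1],im[...,2]
    v0,v1,u0,u1=win
    def rep(m):
        sub=np.zeros_like(m);sub[v0:v1,u0:u1]=m[v0:v1,u0:u1]
        v,u=np.nonzero(sub);return np.c_[u,v]
    cream=rep((r>170)&(g>170)&(b>150)&(abs(r-b)<60)); red=rep((r>180)&(g<90)&(b<90)); yel=rep((r>190)&(g>150)&(b<120))
    hull=cv2.convexHull(cream.astype(np.int32)).reshape(-1,2)
    hull=hull[hull[:,1]>v0+2]
    W=ray("wrist",hull,60,s)[:,:2]
    from scipy.optimize import least_squares
    f=least_squares(lambda x:np.hypot(*(W-x[:2]).T)-x[2],[*W.mean(0),43],loss="soft_l1",f_scale=.4)
    c=f.x[:2]; print("centre",c.round(2),"R",f.x[2].round(2))
    Y=ray("wrist",[yel.mean(0)],60,s)[0];T=ray("wrist",[red.mean(0)],61,s)[0]
    ang=lambda p:np.degrees(np.arctan2(p[1]-c[1],p[0]-c[0]))
    tx=np.degrees(np.arctan2(s["tcp_rot"][1][0],s["tcp_rot"][0][0]))
    print("px red",red.mean(0).round(1),"yel",yel.mean(0).round(1),"tab ang",ang(T).round(2),"yel ang",ang(Y).round(2),"toolx",tx.round(2))
    yaw=ang(Y)+300
    print("tab reading",np.radians((yaw-ang(T))%360).round(3),"toolx reading",np.radians((yaw-tx)%360).round(3))
    d=np.r_[c-np.array(s["tcp_pos"])[:2],0];print("centre in tool",(np.array(s["tcp_rot"]).T@d).round(2))
    return c,ang
E
python3 - <<'E'
from h import *
s=np.load("s2.npy",allow_pickle=True).item()
c,ang=measure("pics/w2.png",s,(130,255,265,385))
P=ray("wrist",[[324,163],[324.2,170]],65,s);print("ptr",[ang(p) for p in P])
# bar edges
im=cv2.imread("pics/w2.png").astype(int)
for v in (185,200,215,230,240,248):
    g=im[v,:,1]-im[v,:,2]; 
    print(v,[(u,int(g[u])) for u in range(312,338)] if v in(248,) else np.where(np.abs(np.diff(g[290:360]))>15)[0]+290)
E
```

```text
centre [631.35 -10.16] R 43.31
px red [318.4 144.2] yel [366.8 193.7] tab ang -131.32 yel ang 138.4 toolx -137.46
tab reading 3.66 toolx reading 3.767
centre in tool [ 2.02  0.91 -0.  ]
ptr [np.float64(-136.9715371641541), np.float64(-137.26095737070787)]
185 [300 315 316 331 332 344 347]
200 [292 293 295 315 321 322 326 327 353 354 355]
215 [294 295 315 352 353]
230 [307 308 309 338 339 340 341]
240 [302 316 332 333 344]
248 [(312, -44), (313, -43), (314, -44), (315, -41), (316, -4), (317, 80), (318, 88), (319, 94), (320, 94), (321, 92), (322, 92), (323, 93), (324, 92), (325, 93), (326, 92), (327, 91), (328, 92), (329, 90), (330, 91), (331, 90), (332, 78), (333, 12), (334, -45), (335, -44), (336, -45), (337, -45)]
```

```bash
python3 - <<'E'
from h import *
s=np.load("s2.npy",allow_pickle=True).item()
R=np.array(s["tcp_rot"]);p=np.array(s["tcp_pos"])
for z in (118,122,126,130,134):
    W=ray("wrist",[[324.7,252.5],[324.7,189.5]],z,s); print(z,((W-p)@R)[:,:2].round(1).tolist())
E
```

```text
118 [[-24.7, 1.1], [21.8, 1.0]]
122 [[-23.0, 1.1], [22.6, 1.0]]
126 [[-21.3, 1.0], [23.4, 0.9]]
130 [[-19.6, 1.0], [24.3, 0.9]]
134 [[-17.9, 1.0], [25.1, 0.9]]
```

carry_out:
  increments:
    - [[2.0,1.3,15],[0,0,0],40]
    - [[0,0,15],[0,0,0],40]
    - [[0,0,10],[0,0,0],30]
    - [[0,0,0],[0,0,0],30]
    - [[0,0,0],[0,0,0],30]

```text
clock: 4.0
tcp_pos: [630.6, -9.8, 112.6]
tcp_rot: [[-0.736, -0.676, 0.0], [-0.676, 0.736, -0.0], [-0.0, -0.0, -1.0]]
contact_force: [-0.5, -0.5, -0.2]
finger_gap: 0.318
```

```bash
python3 - <<'E'
from h import *
s=state(); print(s["clock"],np.round(s["tcp_pos"],1),np.round(s["contact_force"],2),s["finger_gap"])
im=camera("wrist");cv2.imwrite("pics/w3.png",im[:,:,::-1])
np.save("s3.npy",s,allow_pickle=True)
cv2.imwrite("pics/w3c.png",cv2.resize(im[160:310,220:420,::-1],None,fx=4,fy=4,interpolation=cv2.INTER_CUBIC))
E
```

```text
4.0 [630.6  -9.8 112.6] [-0.48 -0.46 -0.15] 0.31814127076830745
```

View pics/w3c.png

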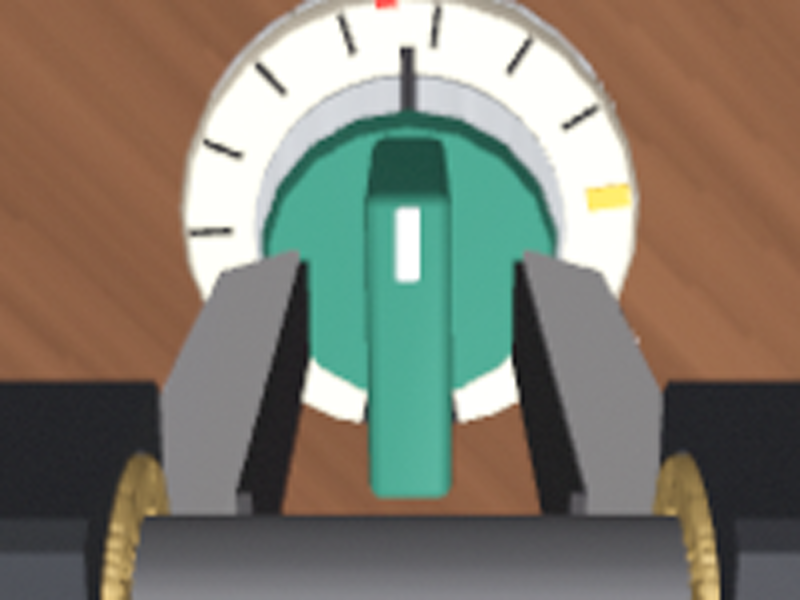

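```bash
python3 - <<'E'
from h import *
s=np.load("s3.npy",allow_pickle=True).item()
R=np.array(s["tcp_rot"]);p=np.array(s["tcp_pos"])
for z in (120,122,124,126):
    W=ray("wrist",[[322.3,284.2],[322.3,208.5]],z,s); print(z,((W-p)@R)[:,:2].round(1).tolist())
c,ang=measure("pics/w3.png",s,(155,235,260,385))
P=ray("wrist",[[220+407/4,160+50/4],[220+408/4,160+85/4]],65,s);print([ang(q) for q in P],((P-p)@R)[:,:2])
E
```

```text
120 [[-26.5, -0.6], [19.9, -0.7]]
122 [[-25.4, -0.6], [20.5, -0.7]]
124 [[-24.3, -0.6], [21.0, -0.7]]
126 [[-23.2, -0.6], [21.6, -0.7]]
centre [630.66 -10.95] R 42.87
px red [315.8 157.3] yel [371.  208.8] tab ang -131.23 yel ang 136.73 toolx -137.43
tab reading 3.63 toolx reading 3.738
centre in tool [ 0.71 -0.89  0.  ]
[np.float64(-137.102587390632), np.float64(-137.436938354837)] [[31.71417311 -1.05594704]
 [25.34267978 -0.87557818]]
```

```bash
python3 - <<'E'
from h import *
def tx(s,uv,z):
    R=np.array(s["tcp_rot"]);p=np.array(s["tcp_pos"]);return ((ray("wrist",uv,z,s)-p)@R)[:,:2].round(2).tolist()
s3=np.load("s3.npy",allow_pickle=True).item();s2=np.load("s2.npy",allow_pickle=True).item();s1=np.load("s1.npy",allow_pickle=True).item()
print("w3 fingertips",tx(s3,[[295,222.8],[351.3,222.8]],s3["tcp_pos"][2]))
print("w2 fingertips",tx(s2,[[220+182/3,180+130/3],[220+440/3,180+130/3]],s2["tcp_pos"][2]))
print("disc far edge w3",tx(s3,[[322,178.7]],66))
for f,s,u0,u1 in(("pics/w1.png",s1,305,307),("pics/w2.png",s2,311,313),("pics/w3.png",s3,300,302)):
    im=cv2.imread(f).astype(int)
    col=im[:,u0:u1].mean(1); print(f,[(v,col[v].astype(int).tolist()) for v in list(range({'1':143,'2':144,'3':154}[f[6]],{'1':152,'2':154,'3':166}[f[6]]))])
    # near edge
    print([(v,col[v].astype(int).tolist()) for v in list(range({'1':214,'2':236,'3':255}[f[6]],{'1':224,'2':250,'3':268}[f[6]]))])
E
```

```text
w3 fingertips [[9.18, -16.72], [9.2, 16.43]]
w2 fingertips [[8.84, -25.17], [8.89, 25.48]]
disc far edge w3 [[27.38, -0.87]]
pics/w1.png [(143, [66, 93, 138]), (144, [66, 93, 137]), (145, [67, 94, 137]), (146, [96, 113, 145]), (147, [147, 154, 165]), (148, [159, 167, 171]), (149, [151, 165, 174]), (150, [175, 188, 194]), (151, [193, 204, 206])]
[(214, [241, 254, 255]), (215, [240, 254, 255]), (216, [240, 254, 255]), (217, [235, 250, 252]), (218, [205, 221, 227]), (219, [119, 139, 163]), (220, [64, 88, 129]), (221, [62, 87, 130]), (222, [62, 87, 129]), (223, [60, 86, 128])]
pics/w2.png [(144, [73, 101, 147]), (145, [71, 100, 146]), (146, [72, 99, 146]), (147, [71, 99, 147]), (148, [128, 136, 158]), (149, [158, 163, 168]), (150, [145, 157, 164]), (151, [150, 165, 173]), (152, [171, 186, 193]), (153, [222, 236, 239])]
[(236, [249, 255, 255]), (237, [250, 255, 255]), (238, [250, 255, 255]), (239, [249, 255, 255]), (240, [249, 255, 255]), (241, [250, 255, 255]), (242, [230, 244, 249]), (243, [151, 171, 190]), (244, [66, 93, 137]), (245, [67, 92, 136]), (246, [67, 92, 135]), (247, [67, 92, 136]), (248, [66, 92, 136]), (249, [66, 92, 137])]
pics/w3.png [(154, [71, 99, 145]), (155, [71, 99, 144]), (156, [70, 97, 142]), (157, [72, 98, 142]), (158, [134, 141, 161]), (159, [175, 177, 181]), (160, [165, 172, 176]), (161, [147, 161, 169]), (162, [156, 171, 179]), (163, [174, 189, 196]), (164, [215, 229, 234]), (165, [246, 254, 255])]
[(255, [251, 255, 255]), (256, [251, 255, 255]), (257, [251, 255, 255]), (258, [251, 255, 255]), (259, [251, 255, 255]), (260, [251, 255, 255]), (261, [247, 255, 255]), (262, [213, 228, 235]), (263, [96, 121, 154]), (264, [66, 93, 138]), (265, [66, 93, 137]), (266, [67, 93, 137]), (267, [67, 93, 138])]
```

```bash
python3 - <<'E'
from h import *
def tx(s,uv,z):
    R=np.array(s["tcp_rot"]);p=np.array(s["tcp_pos"]);return ((ray("wrist",uv,z,s)-p)@R)[:,:2].round(2).tolist()
for i,(a,b,u) in {1:(150.3,219.1,306.),2:(152.6,243.3,312.),3:(163.8,262.9,301.)}.items():
    s=np.load(f"s{i}.npy",allow_pickle=True).item()
    (A,),(B,)=tx(s,[[u,a]],60),tx(s,[[u,b]],60)
    print(i,A,B,"mid x",(A[0]+B[0])/2,"implied R",np.hypot((A[0]-B[0])/2,(A[1]+B[1])/2+.6), "px20", tx(s,[[u,a-4.5]],58))
E
```

```text
1 [36.51, -18.75] [-43.12, -19.66] mid x -3.3049999999999997 implied R 43.947471485854564 px20 [[41.31, -18.79]]
2 [41.67, -9.43] [-40.38, -10.01] mid x 0.6449999999999996 implied R 42.02648004532381 px20 [[45.31, -9.47]]
3 [37.33, -16.18] [-40.64, -17.35] mid x -1.6550000000000011 implied R 42.203524141948144 px20 [[40.38, -16.27]]
```

carry_out:
  increments:
    - [[-2.6,-0.5,8],[0,0,0],24]
    - [[0,0,8],[0,0,0],18]
    - [[0,0,0],[0,0,0],18]
    - [[0,0,0],[0,0,0],18]
  grip_force: 5

```text
clock: 4.55
tcp_pos: [632.5, -8.4, 96.3]
tcp_rot: [[-0.736, -0.677, -0.0], [-0.677, 0.736, 0.0], [0.0, 0.0, -1.0]]
contact_force: [0.2, 0.4, -0.3]
finger_gap: 0.193
```

carry_out:
  increments:
    - [[0,0,0],[0,0,0],12]
    - [[0,0,0],[0,0,0],10]
    - [[0,0,0],[0,0,0],8]
    - [[0,0,0],[0,0,0],8]
  grip_force: 5

```text
clock: 5.05
tcp_pos: [632.7, -8.3, 96.8]
tcp_rot: [[-0.736, -0.677, 0.0], [-0.677, 0.736, -0.0], [-0.0, -0.0, -1.0]]
contact_force: [0.3, 0.4, 1.6]
finger_gap: 0.127
```

```bash
python3 - <<'E'
from h import *
s=state(); print(s["clock"],np.round(s["tcp_pos"],1),np.round(np.array(s["tcp_rot"]).T@s["contact_force"],2),np.round(np.array(s["tcp_rot"]).T@s["ft_torque"],3),s["finger_gap"]*94)
im=camera("wrist");cv2.imwrite("pics/w4.png",im[:,:,::-1])
np.save("s4.npy",s,allow_pickle=True)
cv2.imwrite("pics/w4c.png",cv2.resize(im[160:310,220:420,::-1],None,fx=4,fy=4,interpolation=cv2.INTER_CUBIC))
E
```

```text
5.05 [632.7  -8.3  96.8] [-0.51  0.07 -1.63] [-0.173  0.025 -0.037] 11.898700910572419
```

View pics/w4c.png

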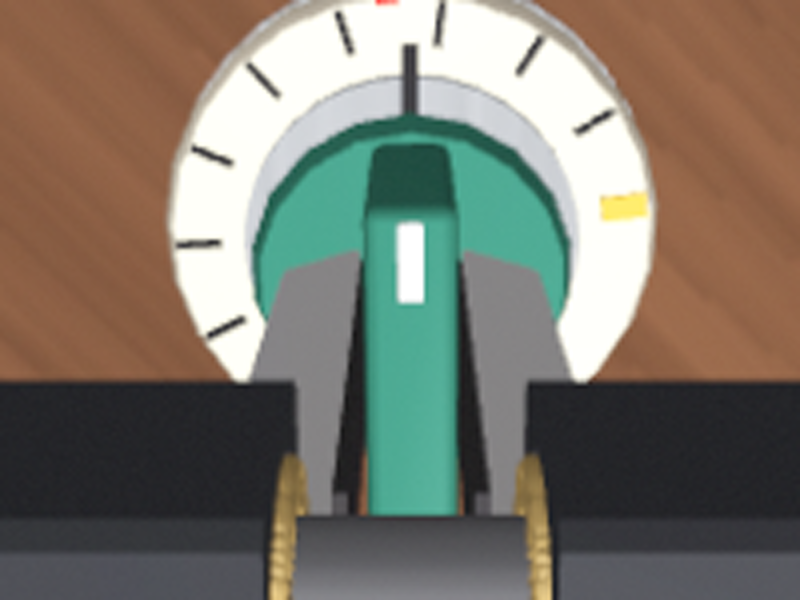

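carry_out:
  increments:
    - [[0,0,1],[0,0,0],8]
    - [[0,0,1],[0,0,0],8]
    - [[0,0,1],[0,0,0],8]
    - [[0,0,0],[0,0,0],8]

```text
clock: 5.6
tcp_pos: [633.0, -8.3, 94.4]
tcp_rot: [[-0.736, -0.677, 0.001], [-0.677, 0.736, 0.0], [-0.001, -0.001, -1.0]]
contact_force: [-2.0, 1.4, 5.2]
finger_gap: 0.129
```

carry_out:
  increments:
    - [[0,0,1],[0,0,0],8]
    - [[0,0,1],[0,0,0],8]
    - [[0,0,0],[0,0,0],8]

```text
clock: 5.98
tcp_pos: [633.3, -8.1, 93.1]
tcp_rot: [[-0.736, -0.677, 0.002], [-0.677, 0.736, 0.0], [-0.001, -0.001, -1.0]]
contact_force: [-2.4, 1.0, 7.8]
finger_gap: 0.128
```

carry_out:
  increments:
    - [[0,0,0],[0,0,0],6]
    - [[0,0,0],[0,0,0],6]
    - [[0,0,0],[0,0,0],6]
  grip_force: 40

```text
clock: 6.35
tcp_pos: [633.2, -8.1, 93.1]
tcp_rot: [[-0.736, -0.677, 0.001], [-0.677, 0.736, 0.0], [-0.001, -0.001, -1.0]]
contact_force: [-1.9, 1.2, 7.6]
finger_gap: 0.126
```

carry_out:
  increments:
    - [[0,0,1],[0,0,0],6]
    - [[0,0,1],[0,0,0],6]
    - [[0,0,0],[0,0,0],6]
    - [[0,0,0],[0,0,0],6]

```text
clock: 6.85
tcp_pos: [633.3, -8.1, 92.0]
tcp_rot: [[-0.736, -0.677, 0.002], [-0.677, 0.736, 0.0], [-0.001, -0.001, -1.0]]
contact_force: [-2.4, 1.1, 11.0]
finger_gap: 0.125
```

carry_out:
  increments:
    - [[0.2,0.5,1],[0,0,0],6]
    - [[0,0,0.7],[0,0,0],6]
    - [[0,0,0],[0,0,0],6]
    - [[0,0,0],[0,0,0],6]

```text
clock: 7.35
tcp_pos: [633.3, -8.0, 91.2]
tcp_rot: [[-0.736, -0.677, 0.003], [-0.677, 0.736, -0.0], [-0.002, -0.002, -1.0]]
contact_force: [-4.3, 0.9, 15.3]
finger_gap: 0.127
```

carry_out:
  increments:
    - [[0.6,0.5,0],[0,0,0],6]
    - [[0,0,0],[0,0,0],6]

```text
clock: 7.6
tcp_pos: [633.1, -8.1, 91.4]
tcp_rot: [[-0.736, -0.677, 0.004], [-0.677, 0.736, -0.0], [-0.003, -0.003, -1.0]]
contact_force: [-3.9, 2.2, 14.8]
finger_gap: 0.127
```

carry_out:
  increments:
    - [[0,0,0],[0,0,0],6]

```text
clock: 7.72
tcp_pos: [633.1, -8.0, 91.3]
tcp_rot: [[-0.736, -0.677, 0.004], [-0.677, 0.736, -0.0], [-0.003, -0.003, -1.0]]
contact_force: [-4.1, 1.3, 13.7]
finger_gap: 0.127
```

```bash
python3 - <<'E'
from h import *
s=state(); print(s["clock"],np.round(s["tcp_pos"],1),np.round(s["contact_force"],2),np.round(s["ft_torque"],3),np.round(s["qpos"],1))
im=camera("wrist");cv2.imwrite("pics/w5.png",im[:,:,::-1])
np.save("s5.npy",s,allow_pickle=True)
cv2.imwrite("pics/w5c.png",cv2.resize(im[140:290,220:420,::-1],None,fx=4,fy=4,interpolation=cv2.INTER_CUBIC))
print(state()["contact_force"])
E
```

```text
7.725 [633.1  -8.   91.3] [-4.07  1.32 13.68] [0.462 0.801 0.091] [  -8.6   24.8   85.7    0.    69.3 -141.2]
[-2.45748222  2.85758535 12.94408327]
```

View pics/w5c.png

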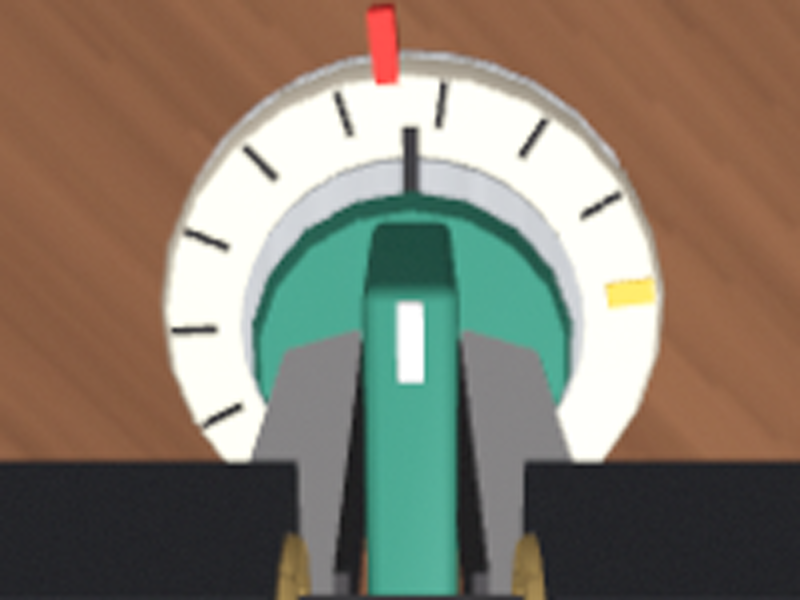

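carry_out:
  increments:
    - [[0,0,0],[0,0,4],6]
    - [[0,0,0],[0,0,4],6]
    - [[0,0,0],[0,0,4],6]
    - [[0,0,0],[0,0,0],6]

```text
clock: 8.28
tcp_pos: [633.3, -8.2, 91.4]
tcp_rot: [[-0.861, -0.509, 0.004], [-0.509, 0.861, -0.0], [-0.004, -0.003, -1.0]]
contact_force: [-3.0, 2.0, 13.9]
finger_gap: 0.125
```

```bash
python3 - <<'E'
from h import *
s=state(); print(s["clock"],np.round(s["tcp_pos"],1),np.round(s["contact_force"],2),np.round(s["ft_torque"],3),np.round(s["qpos"],1))
im=camera("wrist");cv2.imwrite("pics/w6.png",im[:,:,::-1])
np.save("s6.npy",s,allow_pickle=True)
cv2.imwrite("pics/w6c.png",cv2.resize(im[140:290,220:420,::-1],None,fx=4,fy=4,interpolation=cv2.INTER_CUBIC))
E
```

```text
8.275 [633.3  -8.2  91.4] [-2.98  1.97 13.94] [0.341 0.722 0.085] [  -8.6   24.8   85.7    0.    69.3 -129.1]
```

View pics/w6c.png

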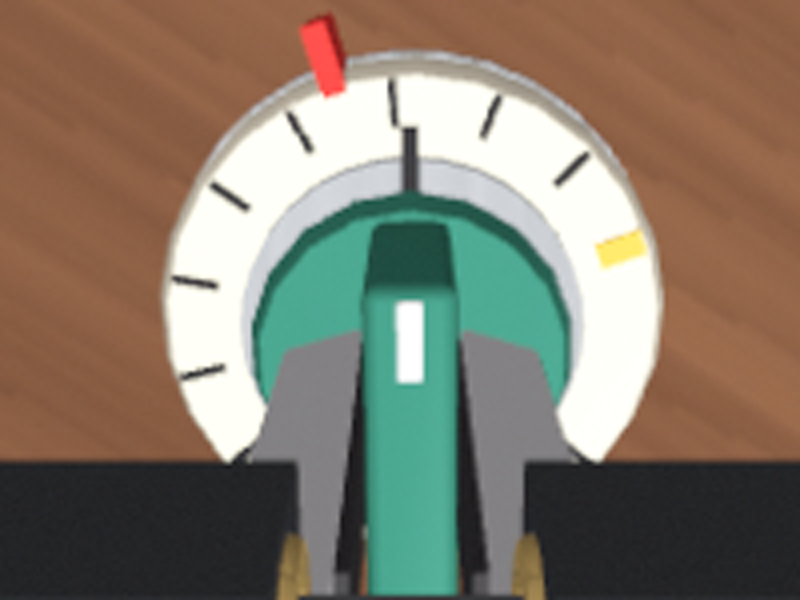

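Dial turned 12° with housing staying put (tab moved from (383,45) to (323,55) in the crop, as expected). Continuing.

carry_out:
  increments:
    - [[0,0,0],[0,0,6],6]
    - [[0,0,0],[0,0,6],6]
    - [[0,0,0],[0,0,6],6]
    - [[0,0,0],[0,0,6],6]
    - [[0,0,0],[0,0,6],6]
    - [[0,0,0],[0,0,6],6]
    - [[0,0,0],[0,0,0],6]

```text
clock: 9.2
tcp_pos: [633.4, -8.9, 91.4]
tcp_rot: [[-0.995, 0.095, 0.005], [0.095, 0.995, -0.002], [-0.005, -0.001, -1.0]]
contact_force: [-3.7, -0.6, 13.5]
finger_gap: 0.126
```

```bash
cat > look.py <<'E'
from h import *
import sys
i=sys.argv[1]
s=state(); print(s["clock"],np.round(s["tcp_pos"],1),np.round(s["contact_force"],2),np.round(s["ft_torque"],3),np.round(s["qpos"],1))
im=camera("wrist");cv2.imwrite(f"pics/w{i}.png",im[:,:,::-1])
np.save(f"s{i}.npy",s,allow_pickle=True)
cv2.imwrite(f"pics/w{i}c.png",cv2.resize(im[140:290,220:420,::-1],None,fx=4,fy=4,interpolation=cv2.INTER_CUBIC))
E
python3 look.py 7
python3 - <<'E'
from h import *
for i in (5,6,7):
    s=np.load(f"s{i}.npy",allow_pickle=True).item()
    try: measure(f"pics/w{i}.png",s,(138,250,255,388))
    except Exception as e: print(e)
E
```

```text
9.2 [633.4  -8.9  91.4] [-3.72 -0.6  13.49] [0.003 0.684 0.068] [ -8.6  24.8  85.7  -0.1  69.3 -93.1]
centre [631.14 -10.3 ] R 42.96
px red [315.3 150.1] yel [376.7 212.6] tab ang -131.34 yel ang 136.98 toolx -137.41
tab reading 3.636 toolx reading 3.742
centre in tool [ 2.98 -0.34 -0.01]
centre [630.84 -10.04] R 43.04
px red [300.2 153.4] yel [374.3 201.7] tab ang -130.57 yel ang 137.25 toolx -149.43
tab reading 3.627 toolx reading 3.956
centre in tool [ 3.02 -0.31 -0.01]
centre [630.15  -9.08] R 43.13
px red [264.4 179.6] yel [353.8 175. ] tab ang -128.98 yel ang 138.36 toolx 174.56
tab reading 3.619 toolx reading 4.604
centre in tool [ 3.23 -0.51 -0.02]
```

View pics/w7c.png

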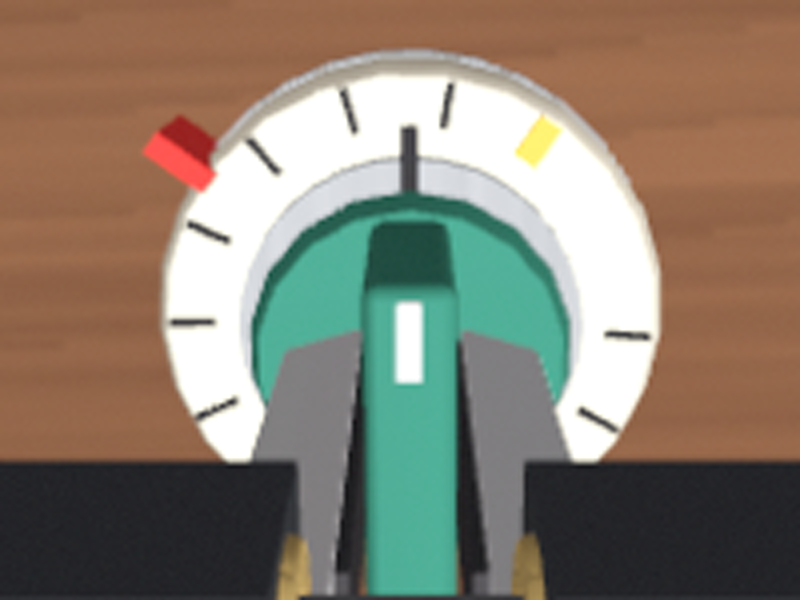

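carry_out:
  increments:
    - [[0,0,0],[0,0,6],6]
    - [[0,0,0],[0,0,6],6]
    - [[0,0,0],[0,0,6],6]
    - [[0,0,0],[0,0,6],6]
    - [[0,0,0],[0,0,6],6]
    - [[0,0,0],[0,0,6],6]
    - [[0,0,0],[0,0,6],6]
    - [[0,0,0],[0,0,0],6]

```text
clock: 10.25
tcp_pos: [633.1, -9.6, 91.4]
tcp_rot: [[-0.676, 0.737, 0.004], [0.737, 0.676, -0.003], [-0.005, 0.001, -1.0]]
contact_force: [-4.1, -1.6, 14.3]
finger_gap: 0.121
```

```bash
python3 look.py 8
```

```text
10.25 [633.1  -9.6  91.4] [-4.06 -1.6  14.29] [-0.459  0.856  0.067] [ -8.6  24.8  85.7  -0.1  69.3 -51.1]
```

View pics/w8c.png

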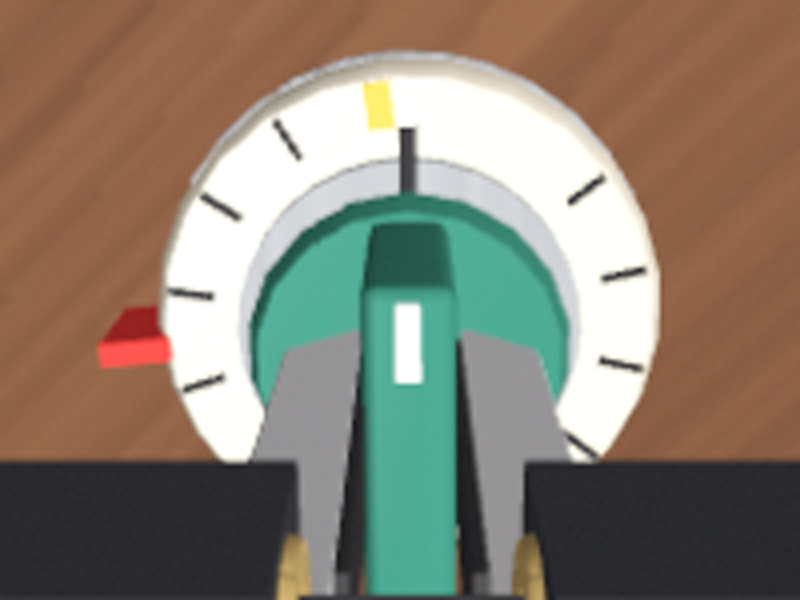

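Pointer is ~8° past the yellow mark (yellow at crop (379,105), pointer at (408,160)). Now back down.

carry_out:
  increments:
    - [[0,0,0],[0,0,0],6]
    - [[0,0,0],[0,0,-6],6]
    - [[0,0,0],[0,0,-6],6]
    - [[0,0,0],[0,0,-6],6]
    - [[0,0,0],[0,0,-6],6]
    - [[0,0,0],[0,0,-6],6]
    - [[0,0,0],[0,0,-6],6]
    - [[0,0,0],[0,0,-6],6]

```text
clock: 11.3
tcp_pos: [633.4, -8.9, 91.4]
tcp_rot: [[-0.996, 0.092, 0.005], [0.092, 0.996, -0.001], [-0.005, -0.001, -1.0]]
contact_force: [-3.2, 0.3, 12.9]
finger_gap: 0.122
```

carry_out:
  increments:
    - [[0,0,0],[0,0,-6],6]
    - [[0,0,0],[0,0,-6],6]
    - [[0,0,0],[0,0,-6],6]
    - [[0,0,0],[0,0,-6],6]
    - [[0,0,0],[0,0,-6],6]
    - [[0,0,0],[0,0,-6],6]
    - [[0,0,0],[0,0,-6],6]
    - [[0,0,0],[0,0,0],6]

```text
clock: 12.3
tcp_pos: [633.2, -8.2, 91.3]
tcp_rot: [[-0.803, -0.596, 0.004], [-0.596, 0.803, -0.0], [-0.003, -0.003, -1.0]]
contact_force: [-2.4, 1.6, 14.1]
finger_gap: 0.123
```

```bash
python3 look.py 9
```

```text
12.3 [633.2  -8.2  91.3] [-2.4   1.55 14.12] [ 0.385  0.82  -0.046] [  -8.6   24.8   85.7    0.    69.3 -135.2]
```

View pics/w9c.png

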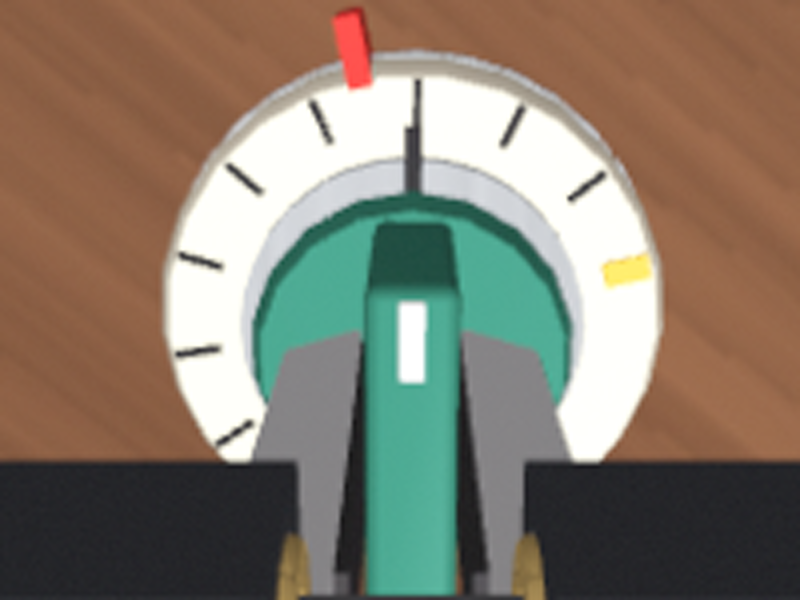

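carry_out:
  increments:
    - [[0,0,0],[0,0,-4],6]
    - [[0,0,0],[0,0,-4],6]
    - [[0,0,0],[0,0,-3.5],6]
    - [[0,0,0],[0,0,0],6]
    - [[0,0,0],[0,0,0],6]

```text
clock: 12.98
tcp_pos: [633.0, -8.0, 91.3]
tcp_rot: [[-0.669, -0.744, 0.004], [-0.744, 0.669, 0.0], [-0.003, -0.003, -1.0]]
contact_force: [-3.4, 0.9, 14.2]
finger_gap: 0.125
```

```bash
python3 look.py 10; python3 - <<'E'
import cv2
im=cv2.imread("pics/w10.png");cv2.imwrite("pics/w10d.png",cv2.resize(im[138:190,285:360],None,fx=10,fy=10,interpolation=cv2.INTER_CUBIC))
E
```

```text
12.975 [633.   -8.   91.3] [-3.39  0.87 14.17] [ 0.463  0.876 -0.105] [  -8.6   24.8   85.7    0.    69.3 -146.6]
```

View pics/w10c.png

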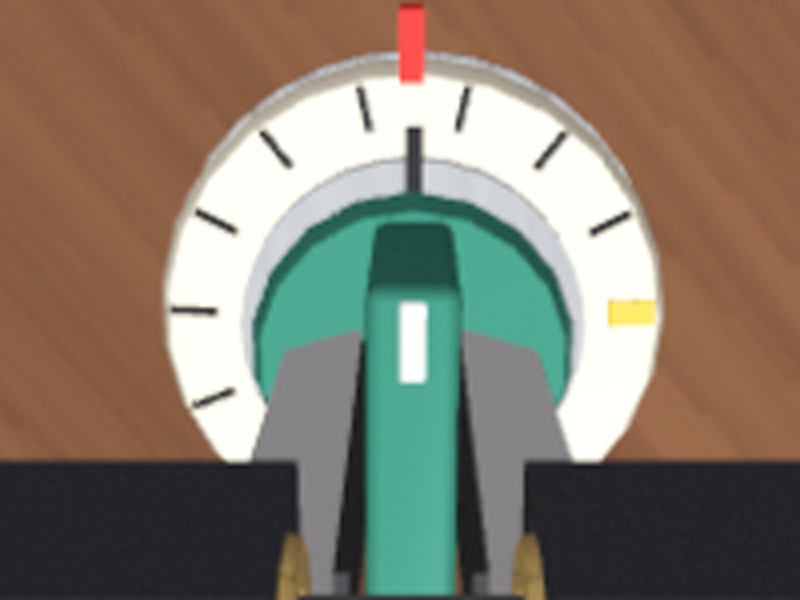

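View pics/w10d.png

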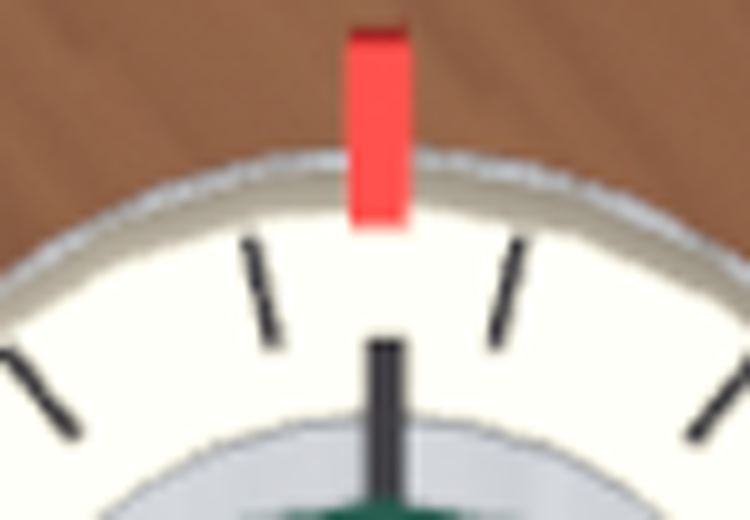

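Pointer and tab line up within about 0.6 px (~0.4 mm). Releasing while pressed, then lifting straight up.

carry_out:
  increments:
    - [[0,0,-1],[0,0,0],6]
    - [[0,0,0],[0,0,0],26]
    - [[0,0,0],[0,0,0],26]
    - [[0,0,0],[0,0,0],26]
    - [[0,0,-3],[0,0,0],26]
    - [[0,0,-3],[0,0,0],26]

```text
clock: 13.78
tcp_pos: [631.2, -8.2, 94.7]
tcp_rot: [[-0.668, -0.744, -0.0], [-0.744, 0.668, 0.0], [0.0, 0.0, -1.0]]
contact_force: [0.1, -0.5, 0.5]
finger_gap: 0.274
```

```bash
python3 look.py 11
```

```text
13.775 [631.2  -8.2  94.7] [ 0.09 -0.49  0.47] [0.053 0.012 0.012] [  -8.6   24.5   85.6   -0.    69.9 -146.7]
```

View pics/w11c.png

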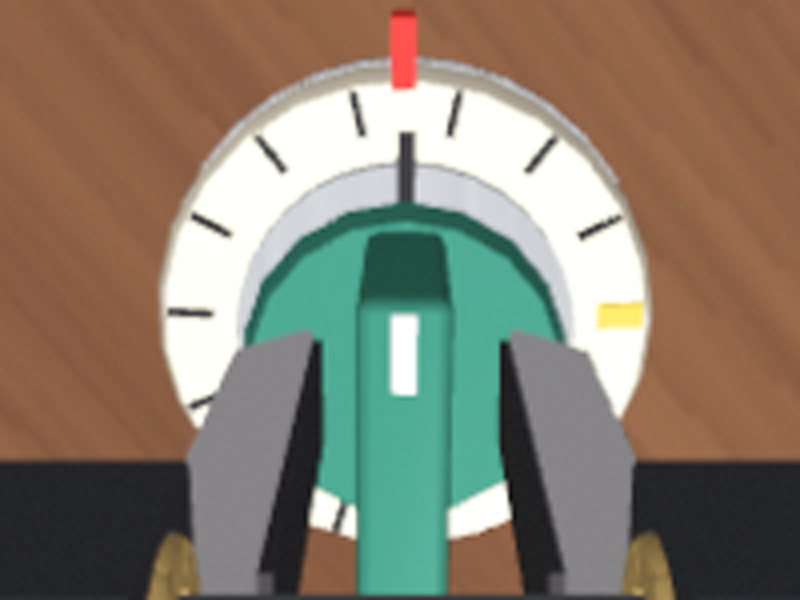

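Released; the pointer (406,165) still stands at the tab (403,50). Lifting away and checking.

carry_out:
  increments:
    - [[0,0,-15],[0,0,0],26]
    - [[0,0,-25],[0,0,0],30]
    - [[0,0,-40],[0,0,0],40]
    - [[0,0,-40],[0,0,0],40]
    - [[0,0,0],[0,0,0],40]
    - [[0,0,0],[0,0,0],40]

```text
clock: 14.58
tcp_pos: [631.0, -8.1, 214.6]
tcp_rot: [[-0.668, -0.744, -0.0], [-0.744, 0.668, 0.0], [0.0, 0.0, -1.0]]
contact_force: [0.2, -0.5, -0.4]
finger_gap: 0.423
```

```bash
python3 - <<'E'
from h import *
s=state();print(s["clock"],np.round(s["tcp_pos"],1),np.round(s["contact_force"],2))
w=camera("wrist")[:,:,::-1];t=camera("top")[:,:,::-1]
cv2.imwrite("pics/w12.png",w);cv2.imwrite("pics/t12.png",t)
cv2.imwrite("pics/w12c.png",cv2.resize(w[120:270,220:420],None,fx=4,fy=4,interpolation=cv2.INTER_CUBIC))
c,ang=measure("pics/w12.png",s,(120,225,255,388))
print("w1:");s1=np.load("s1.npy",allow_pickle=True).item();measure("pics/w1.png",s1,(120,225,260,380))
E
```

```text
14.575 [631.   -8.1 214.6] [ 0.15 -0.52 -0.42]
centre [631.83 -10.05] R 43.18
px red [320.6 140.7] yel [356.8 185.2] tab ang -131.42 yel ang 139.2 toolx -131.93
tab reading 3.676 toolx reading 3.685
centre in tool [ 0.89 -1.94 -0.  ]
w1:
centre [632.17  -9.56] R 42.72
px red [312.7 142.6] yel [351.  179.7] tab ang -131.56 yel ang 140.18 toolx -139.06
tab reading 3.695 toolx reading 3.826
centre in tool [-2.36 -4.84 -0.  ]
```

View pics/w12c.png

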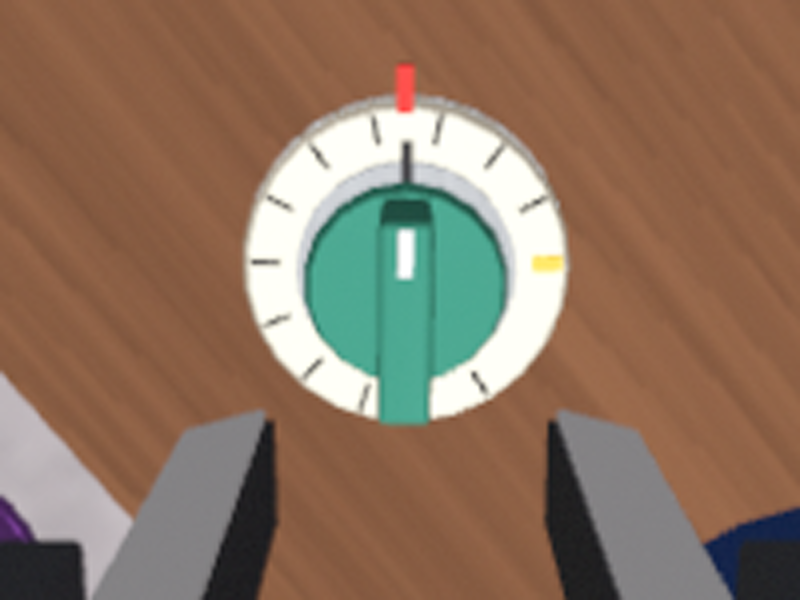

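View pics/t12.png

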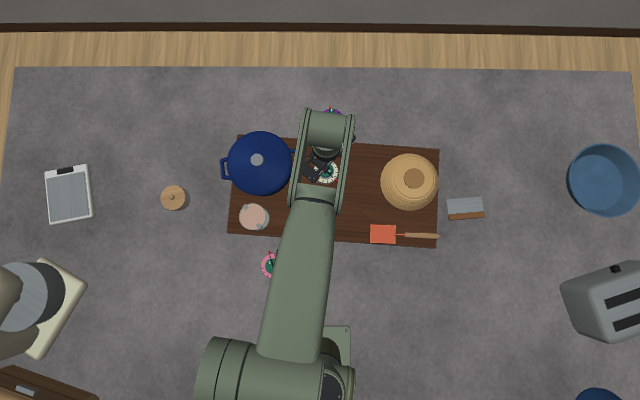

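The pointer at crop (407,160) lines up with the tab at (405,88). The timer centre moved about 0.6 mm and the tab direction 0.1°, both within measuring error. The bystanders are where they were.

```bash
python3 -c "
from workcell import *
print(job_done())"
```

```text
the job is handed in; nothing more can be done
None
```

The cream timer on the walnut board is set: its pointer stands at the red tab, and I handed the job in at about 14.7 s of the 72 s. `job_done` gives no verdict, so what follows is from my own checks.

**What I did:** I gripped the bar of the green knob and pushed it down until the force rose as the seat spring should. I then held it at about 13–15 N and twisted it clockwise to about 308° (5.38 rad), roughly 8° past the yellow mark. I twisted it back to the tab, let go while it was still pressed, and lifted clear.

**Last checks:**
- **Pointer:** it stands about 0.4 mm from the tab in the close pictures, against the 3.5 mm allowed.
- **Timer:** its centre moved about 0.6 mm and the tab direction about 0.1°, both within measuring error.
- **Contact:** the measured force after lifting was close to zero. The highest vertical reading was about 15 N, so about 19 N on the board with the weight, under the 28 N limit.
- **Bystanders:** the ones visible in the top picture look unmoved. The arm hides part of that view, so I could not check every edge.

**Disagreements:** the wrist-camera estimates of the dial's centre along the bar differed by 2–3 mm. I corrected for this using the fingertips, the bar and the pointer disc. While pressing, a sideways reading of 2–4 N remained, but the timer did not shift.

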